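# Proof-load the treadle bottle lifter

## Robot

A 6-joint arm with a two-finger parallel gripper is mounted at the origin on the work surface. World frame = base frame: x ahead of the robot, y to its left, z up, the work surface at z = 0. Lengths are in m, angles in rad, forces in N, time in s.
With the tool pointing down it reaches from about 0.25 to 0.725 m from the base axis. Payload 4 kg.
Tool frame: the origin (TCP) lies at the very end of the fingers, on their centre line; the grasp point (between the pads) lies 19 mm behind it; z points along the fingers, y is the line along which they close (so a half turn about z gives the same grasp; the last joint's range is limited). The gripper opens to 85 mm and grips with 20 to 120 N. Pads are 22 mm wide; open, the fingers measure 114 mm over their backs; the gripper's body (76 mm by 85 mm) begins 54 mm behind the grasp point. The pads swing forward as they close: fully open they stand 13 mm farther back than shut.
Start: joints at [-1.326, 0.241, 0.005, 1.335, 0, 1.571], TCP at [0.121, -0.485, 0.231] pointing down, gripper open.
Joint ranges: [-2.72, 2.72], [-1.05, 1.87], [-1.09, 1.28], [-1.99, 2.15], [-1.42, 1.44], [-3.14, 3.14]. Speed limits (rad/s): [2.79, 2.79, 3.14, 3.14, 3.14, 3.14].

## Interface

Orientations are given as a unit quaternion [x, y, z, w].
In Python, from workcell import * gives the robot as it stands. The module is installed in compiled form; this text tells all that it offers.
- The arm moves only by the tool send_rows, never from a script. Its argument "steps" is text: rows parted by semicolons, each of 7 numbers parted by spaces: the opening, from -1 (shut) to 1 (fully open), then the shift along the world's x, y, z in m, then the turn, a rotation vector about the world's x, y, z in rad. A call has exactly 5 rows; each row shifts and turns the commanded pose from where the row before left it; what a row does not reach is not made up. A row lasts 1/12 s, in which the tool goes at most 41.7 mm and 7.16 degrees, less where a joint would pass 70% of its speed; a pose out of reach is approached as far as the arm can. A call is refused whole if a number of a shift passes 0.0417 or a number of a turn 0.125, either way. A call with a gripper value outside its range is refused whole. The fingers move at their own pace and stop on an object; the grip force is fixed at half the most. Time passes only in rows, so rows that do not move let the fingers close, or fill a call up. It gives the time, the measured TCP pose, the force, the opening and the grip force at its end, in the units of the state.
- get_obs(): the state, without advancing time (a new reading comes with each control period).
- camera(name): name is "side" or "top"; returns a dict with "frame" (384x512x3 uint8, red, green, blue), "range_z" (384x512 float32, m along the optical axis (not along the pixel's ray), 0 where there is no reading), "camera_matrix" (3x3 intrinsics, pixels), "k1" (the pictures are not rectified: a ray, as slopes to the right and down, at radius r is drawn at 1 + k1 r^2 times it, then the intrinsics apply), "extrinsics" (4x4, takes a point from world to camera coordinates). Camera axes: x right, y down, z forward; pixel columns grow to the right and rows downward; lengths in m; the calibration is good to about 2 mm. A picture is of the moment at which its call begins.
- job_done(): hands the job in; it is judged then, once.
The state is a dict: "clock": time; "joint_pos": joint angles; "joint_vel": joint speeds; "tau": joint torques, N m; "eef_pos": TCP position; "tool_rot": TCP orientation; "ft_force": force on the tool from outside, world axes, zero at the start; "ft_torque": the same for the moment, N m; "grip_width": finger opening in m; "grasp_force": force on a finger pad.
Only numpy, scipy, OpenCV 4.12 (cv2) and the standard library are available. Lean on these libraries where they do the work, as an engineer would, in place of code of your own. Each camera call takes 0.05 s, during which the arm holds its last target. There are 200 camera calls.

## Task

Lift the wider of the two hanging weights up and off its hook, stand it upright with its whole base on the round plate of the treadle-operated bottle lifter, and let go of it. Then press the treadle down to its stop so that the plate raises the weight, and let the treadle come back up, leaving the weight standing on the plate. Do not tip the weight over, and leave the slim weight hanging and the bottle, height gauge and copper cap where they are.

Things in the scene. Friction and masses are not known exactly. Their poses are not given: they have to be found in the camera images.
- wide_weight: The weight to use: dark steel cylinder, diameter 56, height 40 mm, 0.5 to 0.75 kg. Steel bail on top, an upright loop in its y-z plane, 12 mm deep (x), 48 wide outside (y): 8 mm thick side bars at y = +-20 mm, z 44 to 90 mm, cross bar z 90 to 98 mm, whose underside rests on the hook arm; opening 32 wide, 46 high. Origin: centre of underside, z up; axes as its stand's at the start.
- slim_weight: Bystander: dark steel cylinder 34 mm in diameter and 40 mm high with an identical bail, hanging on the other, identical stand. Origin: centre of its underside.
- stand_wide: Fixed stand of the wide weight: base 105 x 90 x 12 mm; 16 x 18 mm post at x = +50 mm, 170 mm high; at its top a flat hook arm runs to the stand's -x along y = 0. Nothing is above the arm. Origin: on the table, straight under the hanging weight (within 8 mm).
- stand_slim: Fixed stand of the slim weight: base 105 x 90 x 12 mm; 16 x 18 mm post at x = +50 mm, 170 mm high; at its top a flat hook arm runs to the stand's -x along y = 0. Nothing is above the arm. Origin: on the table, straight under the hanging weight (within 8 mm).
- stand_wide_seat (a point): Top face of the wide weight's hook arm, x = y = 0 of its stand, 170 mm above the table. The arm is 14 mm wide, 8 mm thick and ends 28 mm from here towards the stand's -x in an upturned tip, 6 mm thick, standing 14 mm above this face. The bail comes off when lifted 16 to 35 mm and then drawn towards the stand's -x.
- fixture: Bottle lifter, a painted iron fixture bolted down: base 250 (x) x 110 (y) x 10 mm. Its round lifter plate is at x = +70 mm and its treadle is at the other end, x = -50 to -105 mm, y = 0. Origin: centre of the base's underside; x runs from treadle to plate.
- plate_top (a point): Centre of the top face of the steel lifter plate, 100 mm in diameter, flat, 58 mm above the table at rest; the treadle raises it by 15 mm.
- treadle_pad (a point): Centre of the top face of the ribbed tread, a steel pad 55 x 70 mm (70 along the fixture's y). At rest it slopes 0.3 rad, free end (fixture -x) up, this point 62 mm above the table; at the stop it is level, this point 36 mm above the table and 4 mm further to -x. The hinge is 90 mm away towards the plate, 32 mm above the table.
- treadle (a joint): Treadle angle, rad: 0 at rest (up), 0.3 at its stop (down). Spring return; about 5 N at the tread to start and 14 N at the stop with the weight on the plate.
- bottle: Bystander: olive glass bottle with a gold crown, 62 mm in diameter, 210 mm high, beyond the work. Origin: centre of its underside.
- height_gauge: Bystander: grey steel height gauge, base 100 x 70 x 30 mm, column 240 mm high. Origin: centre of its underside.
- vacuum_cap: Bystander: copper vacuum cap, 60 mm in diameter, 16 mm high, lying on the top. Origin: centre of its underside.
There are look-alikes about, which are no part of the job. Leave any turquoise look-alike of the wide_weight alone.

How it is judged:
By the outcome, as a careful person would: the job done as asked, in the order asked, and still so for the second after the job is handed in, with the robot touching nothing.
It also fails if it takes over 69 s, if anything falls off the work surface, if the arm or the gripper's body presses on something with over 40 N, if the wrist force passes 120 N, or if a joint passes its speed limit or range.

## Working session

There is one attempt and no reset: what is moved stays moved. The work goes in short steps, Python scripts to look and compute and a tool call to move; the robot and the scene stay as the last step left them, time stands still between calls to the robot, and variables do not carry over. Pictures are saved under pics/ and viewed, at most 10 in all, crops included, and the job is handed in when it is done.

Besides the shell and the picture viewer there is one more tool, called after "Request:" as a command line: name --argument value ..., lists and objects as JSON in quotes. send_rows: Moves the arm, as the interface text tells. Its arguments: {"type":"object","properties":{"steps":{"type":"string"}},"required":["steps"]}

```bash
mkdir -p pics; cat > h.py <<'E'
from workcell import *
import numpy as np, cv2, pickle
def snap(n):
    c=camera(n); pickle.dump(c,open(f'{n}.pkl','wb')); return c
def load(n): return pickle.load(open(f'{n}.pkl','rb'))
def ray(c,u,v):
    K=np.array(c['camera_matrix']); x=(u-K[0,2])/K[0,0]; y=(v-K[1,2])/K[1,1]
    rd=np.hypot(x,y); r=rd
    for _ in range(20): r=rd/(1+c['k1']*r*r)
    s=r/rd if rd>0 else 1
    return np.array([x*s,y*s,1.])
def world(c,u,v,z=None):
    E=np.array(c['extrinsics']); R,t=E[:3,:3],E[:3,3]; d=ray(c,u,v)
    if z is None: return R.T@(d*c['range_z'][int(round(v)),int(round(u))]-t)
    o=-R.T@t; w=R.T@d; return o+w*(z-o[2])/w[2]
def cloud(c):
    E=np.array(c['extrinsics']); R,t=E[:3,:3],E[:3,3]
    K=np.array(c['camera_matrix']); V,U=np.mgrid[0:384,0:512].astype(float)
    x=(U-K[0,2])/K[0,0]; y=(V-K[1,2])/K[1,1]; rd=np.hypot(x,y); r=rd.copy()
    for _ in range(20): r=rd/(1+c['k1']*r*r)
    s=np.where(rd>0,r/np.maximum(rd,1e-9),1)
    Z=c['range_z']; P=np.stack([x*s*Z,y*s*Z,Z],-1)-t
    P=P@R; P[Z==0]=np.nan; return P
E
python3 - <<'E'
from h import *
for n in('side','top'):
    c=snap(n); cv2.imwrite(f'pics/{n}0.png',cv2.resize(c['frame'][:,:,::-1],(800,600),interpolation=cv2.INTER_CUBIC))
    E=np.array(c['extrinsics']);print(n,-E[:3,:3].T@E[:3,3],E[2,:3],c['k1'],(c['range_z']>0).mean())
o=get_obs();print(o)
E
```

```text
side [0.0469919  0.59658295 1.12383965] [ 0.42490427 -0.50972259 -0.7480904 ] 0.04343393237819888 0.9960378011067709
top [ 0.4828536  -0.0534363   1.17986322] [ 0.13152213 -0.00276054 -0.99130939] -0.12971188647669982 0.995880126953125
{'clock': 0.1, 'joint_pos': array([-1.32596487e+00,  2.41340728e-01,  3.83941857e-03,  1.33517807e+00,
        2.72339516e-05,  1.57082606e+00]), 'joint_vel': array([ 1.92479607e-03, -1.32660782e-03,  4.11804295e-03, -2.90180121e-04,
        6.37549680e-05,  5.24001939e-04]), 'tau': array([-2.22736485e-04, -3.73136938e+01,  2.53010505e+01,  1.08609776e-02,
       -5.55840097e-05,  1.32683061e-05]), 'eef_pos': array([ 0.12106712, -0.48453754,  0.23049297]), 'tool_rot': array([ 9.92517923e-01,  1.22095393e-01, -1.01468690e-04, -9.36140605e-04]), 'ft_force': array([0.18151525, 0.1048961 , 0.63143104]), 'ft_torque': array([ 0.04927518, -0.0193746 ,  0.00669679]), 'grasp_force': 0.0, 'grip_width': 0.08553145270533999}
```

View pics/side0.png

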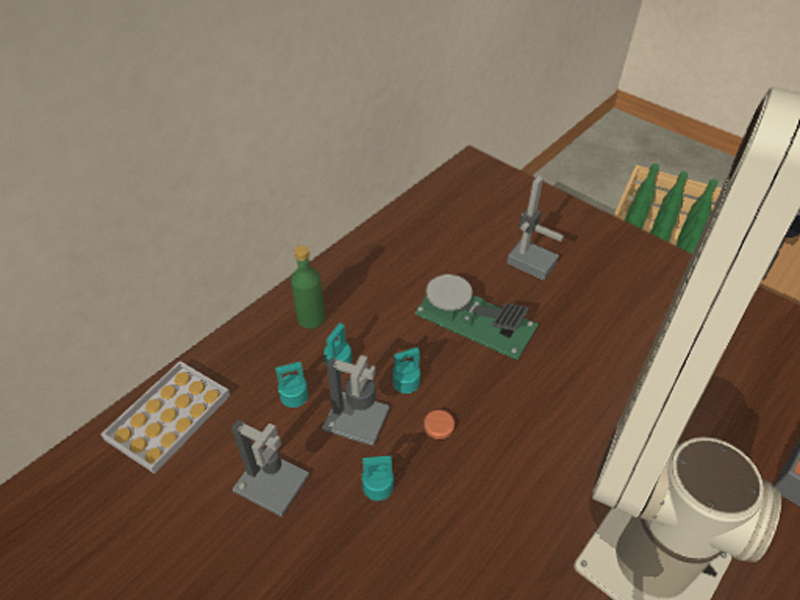

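View pics/top0.png

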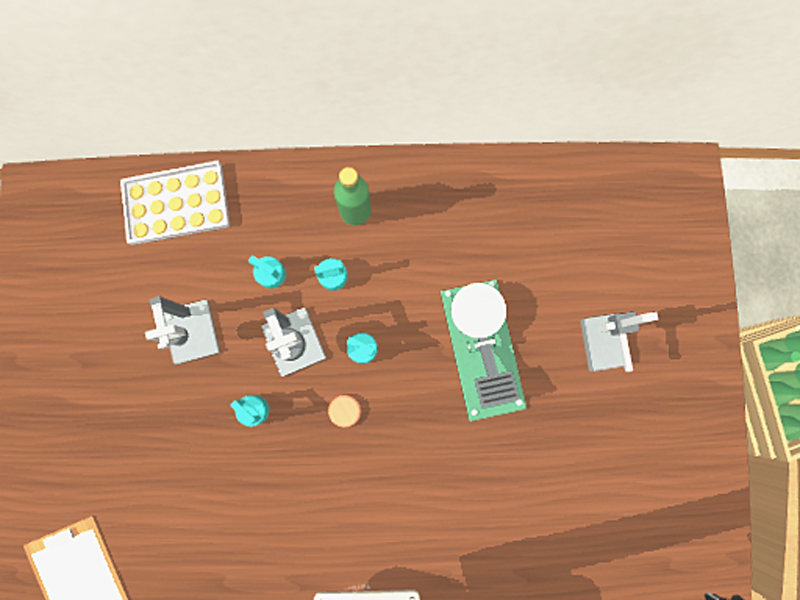

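The two dark hanging weights: A at side (360,390) / top (290,345), and B at side (270,460) / top (175,333). A looks wider. The four turquoise items are look-alikes. The lifter plate is at top (479,310) and the tread at (496,388). I'll confirm A in one crop.

```bash
python3 - <<'E'
from h import *
s=load('side');t=load('top')
a=cv2.resize(s['frame'][200:335,135:290,::-1],None,fx=3.4,fy=3.4,interpolation=cv2.INTER_CUBIC)
b=cv2.resize(t['frame'][185:245,90:215,::-1],None,fx=4.2,fy=4.2,interpolation=cv2.INTER_CUBIC)
h=a.shape[1];print(a.shape,b.shape)
im=np.zeros((600,800,3),np.uint8); 
a=cv2.resize(s['frame'][205:325,145:255,::-1],(400,436),interpolation=cv2.INTER_CUBIC)
b=cv2.resize(t['frame'][185:245,90:210,::-1],(400,200),interpolation=cv2.INTER_CUBIC)
c=cv2.resize(t['frame'][192:244,164:212,::-1],(369,400),interpolation=cv2.INTER_CUBIC)
im[:436,:400]=a; im[:200,400:]=b; im[200:,410:779]=c
cv2.imwrite('pics/crop1.png',im)
for c,n in((s,'side'),(t,'top')):
    P=cloud(c); 
    def m(name,sel):
        q=P[sel]; print(n,name,len(q),'med',np.nanmedian(q,0).round(4),'min',np.nanmin(q,0).round(4),'max',np.nanmax(q,0).round(4))
    # plate
    X,Y,Z=P[...,0],P[...,1],P[...,2]
    f=c['frame'].astype(int)
    u,v=((449,292) if n=='side' else (479,310))
    p=P[int(v*.64),int(u*.64)];print('plate px',p)
    sel=(np.hypot(X-p[0],Y-p[1])<.08)&(abs(Z-.058)<.006); m('plate',sel)
    q=P[sel][:,:2].astype(np.float32); print(' circ',cv2.minEnclosingCircle(q))
    for nm,uv in dict(tread=((512,317),(496,388)),wide=((360,385),(290,345))).items():
        u,v=uv[n=='top']; print(nm,P[int(v*.64),int(u*.64)])
    u,v=((360,375) if n=='side' else (290,335)); p=P[int(v*.64),int(u*.64)]
    for lo,hi in((.155,.168),(.167,.176),(.176,.19)):
        sel=(np.hypot(X-.47,Y-.1)<.09)&(Z>lo)&(Z<hi)
        if sel.any(): m(f'hook{lo}',sel)
    g=(f[...,1]>f[...,0]+15)&(f[...,1]>f[...,2]+5)&(abs(Z-.01)<.006)&(Y<0.05)
    if g.any():
        q=P[g][:,:2].astype(np.float32); r=cv2.minAreaRect(q); print('base',r, cv2.boxPoints(r))
E
```

```text
(459, 527, 3) (252, 525, 3)
plate px [ 0.60718981 -0.21849496  0.05357426]
side plate 489 med [ 0.6025 -0.2143  0.0564] min [ 0.5527 -0.2657  0.052 ] max [ 0.6538 -0.1663  0.0629]
 circ ((0.6043111681938171, -0.21680130064487457), 0.05237641558051109)
tread [ 0.46125333 -0.24592417  0.0576567 ]
wide [0.54985115 0.12249792 0.1228902 ]
side hook0.155 38 med [0.5372 0.1217 0.1636] min [0.5212 0.0938 0.1551] max [0.5555 0.1445 0.1679]
side hook0.167 72 med [0.5424 0.1198 0.1716] min [0.521  0.0962 0.1671] max [0.5587 0.1458 0.1759]
side hook0.176 53 med [0.544  0.1187 0.1779] min [0.5195 0.0985 0.1764] max [0.5596 0.1454 0.1875]
base ((0.5774391293525696, -0.09990531206130981), (0.5048020482063293, 0.2277418076992035), 53.728694915771484) [[ 0.33631077 -0.23603013]
 [ 0.5199218  -0.37076434]
 [ 0.8185675   0.03621951]
 [ 0.6349565   0.17095372]]
plate px [ 0.60899905 -0.21795866  0.06086712]
top plate 964 med [ 0.6089 -0.218   0.0587] min [ 0.5606 -0.2676  0.0525] max [ 0.6588 -0.1695  0.0639]
 circ ((0.6094267964363098, -0.21833477914333344), 0.0504118986427784)
tread [ 0.46777832 -0.24246589  0.06290633]
wide [0.55173334 0.11432229 0.12531803]
top hook0.155 12 med [0.5443 0.1092 0.1653] min [0.5239 0.0965 0.1552] max [0.559  0.137  0.1676]
top hook0.167 44 med [0.5414 0.1161 0.1717] min [0.526  0.0986 0.1671] max [0.5586 0.1377 0.176 ]
top hook0.176 75 med [0.5492 0.1183 0.1793] min [0.5255 0.0983 0.1764] max [0.5586 0.1418 0.1866]
base ((0.5968976020812988, -0.12892097234725952), (0.4722868502140045, 0.2580762803554535), 60.29315948486328) [[ 0.36779484 -0.27008218]
 [ 0.5919528  -0.3979751 ]
 [ 0.82600033  0.01224023]
 [ 0.6018424   0.14013314]]
```

View pics/crop1.png

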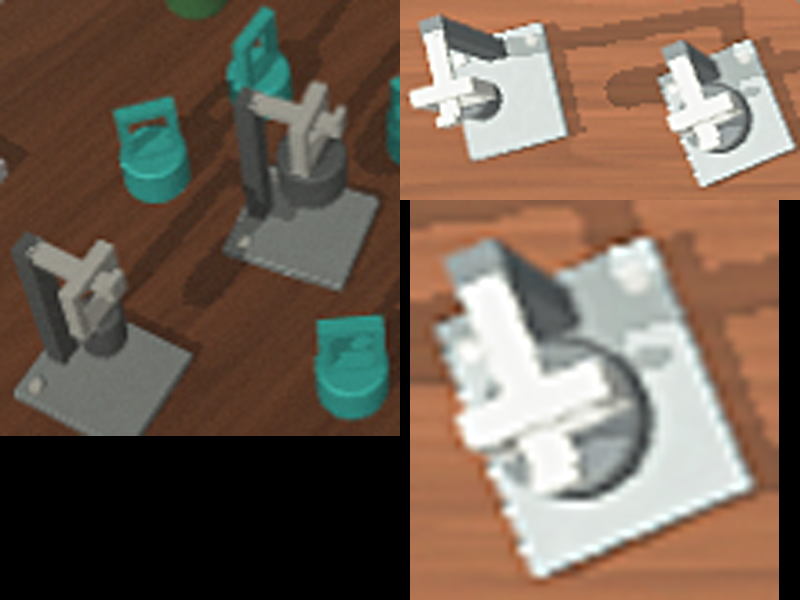

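Crop: A (right in the inset) hangs a cylinder clearly wider than B's, is dark steel, and its bail is the light cross bar at inset (465,430)–(610,375). So A is wide_weight. Next is exact measurement from both views.

```bash
python3 - <<'E'
from h import *
s=load('side');t=load('top')
def tri(us,ut):
    A=[];b=[]
    for c,(u,v) in((s,us),(t,ut)):
        E=np.array(c['extrinsics']);R=E[:3,:3];o=-R.T@E[:3,3];d=R.T@ray(c,u,v);d/=np.linalg.norm(d)
        M=np.eye(3)-np.outer(d,d);A.append(M);b.append(M@o)
    x=np.linalg.lstsq(np.vstack(A),np.hstack(b),rcond=None)[0]
    return x.round(4),[np.linalg.norm(a@x-bb).round(4) for a,bb in zip(A,b)]
C=lambda x,y:(164+(x-410)/7.69-.5*0,192+(y-200)/7.69)
S=lambda x,y:(145+x/3.636,205+y/3.636)
print('bail centre top z=.178',world(t,*C(537,403),.178), 'ends',world(t,*C(463,432),.178),world(t,*C(610,373),.178))
print('arm: root',world(t,*C(482,268),.170),'tip',world(t,*C(553,478),.184))
print('bail tri',tri(S(303,108),C(537,403)))
print('base corners',[world(t,*C(*p),.012)[:2].round(4) for p in((650,238),(752,485),(540,577))])
print('base corners side',[world(s,*S(*p),.012)[:2].round(4) for p in((225,248),(340,285),(378,200))])
k=.64
print('plate tri',tri((449*k,291*k),(479*k,310*k)),'tread tri',tri((512*k,317*k),(496*k,388*k)))
print('base',[world(t,u*k,v*k,.01)[:2].round(4) for u,v in((441,291),(497,281),(526,409),(471,420))])
P=cloud(t);X,Y,Z=P[...,0],P[...,1],P[...,2]
m=(np.hypot(X-.545,Y-.115)<.06)&(Z>.173)&(Z<.183)
q=P[m];print('bail-ish',len(q),q.mean(0),cv2.minAreaRect(q[:,:2].astype(np.float32)))
f=t['frame']; Pd=P[(np.hypot(X-.61,Y+.218)<.07)&(abs(Z-.058)<.01)]
# full stand mask from top depth: base plate
E
```

```text
bail centre top z=.178 [0.55260122 0.1172786  0.178     ] ends [0.54366866 0.14178456 0.178     ] [0.56185829 0.09313133 0.178     ]
arm: root [0.5984761  0.13677194 0.17      ] tip [0.52767947 0.11121613 0.184     ]
bail tri (array([0.5544, 0.1196, 0.1695]), [np.float64(0.0014), np.float64(0.0014)])
base corners [array([0.6265, 0.1015]), array([0.531 , 0.0637]), array([0.498, 0.145])]
base corners side [array([0.5906, 0.1864]), array([0.4961, 0.1498]), array([0.5262, 0.0695])]
plate tri (array([ 0.6086, -0.2217,  0.0489]), [np.float64(0.0007), np.float64(0.0007)]) tread tri (array([ 0.4635, -0.248 ,  0.0498]), [np.float64(0.0038), np.float64(0.0038)])
base [array([ 0.6517, -0.1564]), array([ 0.6681, -0.2641]), array([ 0.4252, -0.3075]), array([ 0.4085, -0.2035])]
bail-ish 111 [0.55291761 0.11950963 0.17789294] ((0.561734139919281, 0.11990736424922943), (0.07209130376577377, 0.043911464512348175), 0.4623054265975952)
```

Request:
send_rows --steps "1 0.0216 0.0302 0.001 0 0 0.0061;1 0.0216 0.0302 0.001 0 0 0.0061;1 0.0216 0.0302 0.001 0 0 0.0061;1 0.0216 0.0302 0.001 0 0 0.0061;1 0.0216 0.0302 0.001 0 0 0.0061"

```text
clock: 0.52
eef_pos: [0.2295, -0.3324, 0.2359]
tool_rot: [0.991, 0.137, -0.0, -0.0]
ft_force: [0.5, -0.4, -0.8]
grip_width: 0.0855
grasp_force: 0.0
```

Request:
send_rows --steps "1 0.0216 0.0302 0.001 0 0 0.0061;1 0.0216 0.0302 0.001 0 0 0.0061;1 0.0216 0.0302 0.001 0 0 0.0061;1 0.0216 0.0302 0.001 0 0 0.0061;1 0.0216 0.0302 0.001 0 0 0.0061"

```text
clock: 0.93
eef_pos: [0.3376, -0.1813, 0.2412]
tool_rot: [0.988, 0.152, -0.0, -0.0]
ft_force: [0.4, 0.3, 0.7]
grip_width: 0.0854
grasp_force: 0.0
```

Request:
send_rows --steps "1 0.0216 0.0302 0.001 0 0 0.0061;1 0.0216 0.0302 0.001 0 0 0.0061;1 0.0216 0.0302 0.001 0 0 0.0061;1 0.0216 0.0302 0.001 0 0 0.0061;1 0.0216 0.0302 0.001 0 0 0.0061"

```text
clock: 1.35
eef_pos: [0.4456, -0.0302, 0.2461]
tool_rot: [0.986, 0.168, -0.0, 0.0]
ft_force: [0.4, -0.2, 1.2]
grip_width: 0.0854
grasp_force: 0.0
```

Request:
send_rows --steps "1 0.0216 0.0302 0.001 0 0 0.0061;1 0.0216 0.0302 0.001 0 0 0.0061;1 0.0216 0.0302 0.001 0 0 0.0061;1 0.0216 0.0302 0.001 0 0 0.0061;1 0.0216 0.0302 0.001 0 0 0.0061"

```text
clock: 1.77
eef_pos: [0.5536, 0.1206, 0.2507]
tool_rot: [0.983, 0.183, -0.001, 0.0]
ft_force: [0.5, -0.3, -0.3]
grip_width: 0.0854
grasp_force: 0.0
```

Request:
send_rows --steps "1 0 0 0 0 0 0;1 0 0 0 0 0 0;1 0 0 0 0 0 0;1 0 0 0 0 0 0;1 0 0 0 0 0 0"

```text
clock: 2.18
eef_pos: [0.5525, 0.1177, 0.2516]
tool_rot: [0.983, 0.182, -0.0, 0.0]
ft_force: [-0.5, -0.5, -0.3]
grip_width: 0.0854
grasp_force: 0.0
```

```bash
python3 - <<'E'
from h import *
from scipy.spatial.transform import Rotation as R
o=get_obs();print(o['clock'],o['joint_pos'].round(3),o['eef_pos'].round(4),o['ft_force'].round(2));m=R.from_quat(o['tool_rot']).as_matrix();print(m.round(3),np.arctan2(m[1,1],m[0,1]))
s=snap('side')
im=cv2.resize(s['frame'][150:320,140:310,::-1],(600,600),interpolation=cv2.INTER_CUBIC);cv2.imwrite('pics/above.png',im)
E
```

```text
2.1833 [ 0.21   0.365  0.229  1.435 -0.     2.986] [0.5525 0.1177 0.2516] [-0.52 -0.53 -0.31]
[[ 0.934  0.357 -0.   ]
 [ 0.357 -0.934 -0.   ]
 [-0.     0.    -1.   ]] -1.2056393986657914
```

View pics/above.png

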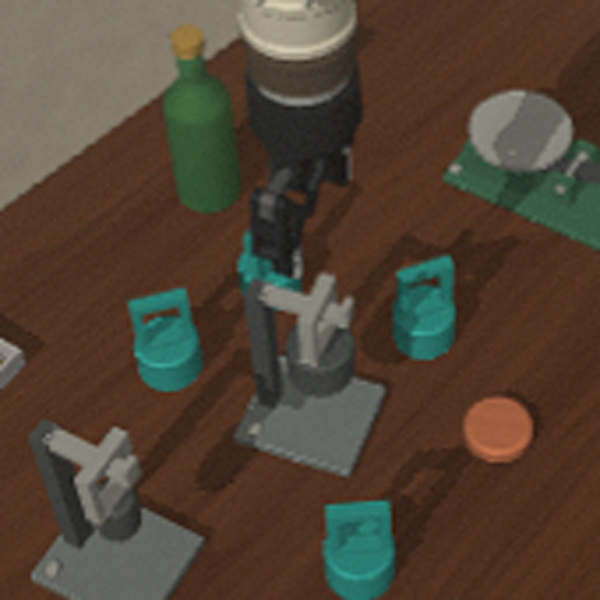

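The picture shows the left finger at (285,250), up beyond the bail at (320,305), and nothing under the fingers. Descending now, then closing.

Request:
send_rows --steps "1 0 0 -0.014 0 0 0;1 0 0 -0.014 0 0 0;1 0 0 -0.014 0 0 0;1 0 0 -0.012 0 0 0;1 0 0 -0.012 0 0 0"

```text
clock: 2.65
eef_pos: [0.5528, 0.1179, 0.1853]
tool_rot: [0.983, 0.182, 0.0, -0.0]
ft_force: [-0.1, 0.7, 1.0]
grip_width: 0.0855
grasp_force: 0.0
```

Request:
send_rows --steps "1 0 0 -0.012 0 0 0;1 0 0 -0.012 0 0 0;1 0 0 -0.012 0 0 0;1 0 0 -0.008 0 0 0;1 0 0 -0.004 0 0 0"

```text
clock: 3.07
eef_pos: [0.5523, 0.118, 0.1365]
tool_rot: [0.983, 0.182, -0.001, 0.0]
ft_force: [0.0, 1.2, 0.5]
grip_width: 0.0857
grasp_force: 0.0
```

```bash
python3 - <<'E'
from h import *
s=snap('side');t=snap('top')
im=np.hstack([cv2.resize(s['frame'][180:290,185:275,::-1],(400,489),interpolation=cv2.INTER_CUBIC),cv2.resize(t['frame'][170:258,150:222,::-1],(400,489),interpolation=cv2.INTER_CUBIC)]);cv2.imwrite('pics/down.png',im)
E
```

```text
(no output)
```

View pics/down.png

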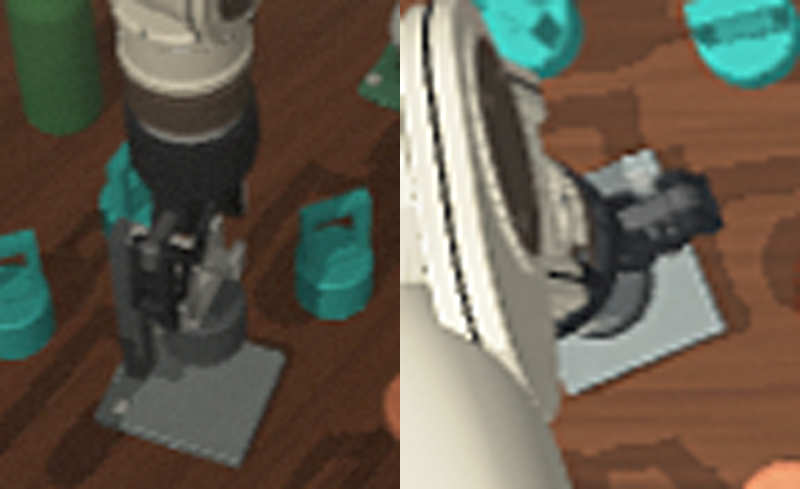

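The left panel shows the +y finger at (165,290) beside the bail at (205,285). The right panel shows the hand centred over the stand. Contact force is nil, so I'm closing.

Request:
send_rows --steps "-1 0 0 0 0 0 0;-1 0 0 0 0 0 0;-1 0 0 0 0 0 0;-1 0 0 0 0 0 0;-1 0 0 0 0 0 0"

```text
clock: 3.58
eef_pos: [0.5536, 0.1202, 0.1386]
tool_rot: [0.983, 0.183, 0.001, -0.001]
ft_force: [-2.3, 3.8, 4.7]
grip_width: 0.0469
grasp_force: 62.4
```

Request:
send_rows --steps "-1 0 0 0 0 0 0;-1 0 0 0 0 0 0;-1 0 0 0 0 0 0;-1 0 0 0 0 0 0;-1 0 0 0 0 0 0"

```text
clock: 4.0
eef_pos: [0.5536, 0.1202, 0.1386]
tool_rot: [0.983, 0.183, 0.001, -0.001]
ft_force: [-1.9, 4.7, 5.4]
grip_width: 0.0469
grasp_force: 62.4
```

Request:
send_rows --steps "-1 0 0 0.004 0 0 0;-1 0 0 0.006 0 0 0;-1 0 0 0.006 0 0 0;-1 0 0 0.006 0 0 0;-1 0 0 0.003 0 0 0"

```text
clock: 4.42
eef_pos: [0.5533, 0.1186, 0.1627]
tool_rot: [0.983, 0.182, -0.0, 0.0]
ft_force: [-0.6, -0.3, -6.6]
grip_width: 0.0473
grasp_force: 62.6
```

Request:
send_rows --steps "-1 0 0 0 0 0 0;-1 0 0 0 0 0 0;-1 0 0 0 0 0 0;-1 0 0 0 0 0 0;-1 0 0 0 0 0 0"

```text
clock: 4.83
eef_pos: [0.5529, 0.1188, 0.1619]
tool_rot: [0.983, 0.182, -0.0, 0.0]
ft_force: [-0.2, 0.1, -6.9]
grip_width: 0.0471
grasp_force: 62.6
```

```bash
python3 - <<'E'
from h import *
s=snap('side')
cv2.imwrite('pics/lift.png',cv2.resize(s['frame'][180:290,185:275,::-1],(450,550),interpolation=cv2.INTER_CUBIC))
E
```

```text
(no output)
```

View pics/lift.png

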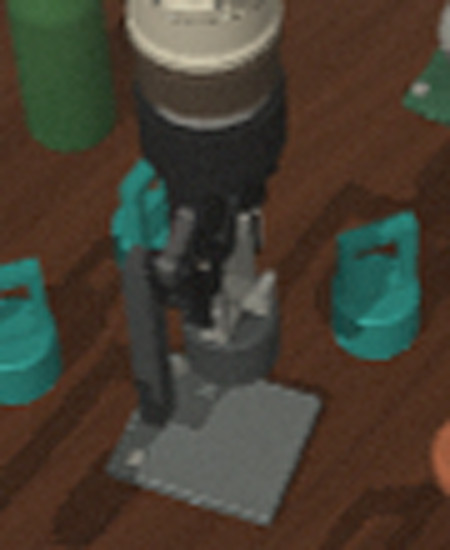

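The weight, at (235,345), is lifted and hanging level. The load is 6.9 N and the lift is 23 mm, within the 16–35 mm needed. Now drawing it along the stand's -x.

Request:
send_rows --steps "-1 -0.004 -0.0015 0 0 0 0;-1 -0.0075 -0.0029 0 0 0 0;-1 -0.0084 -0.0032 0 0 0 0;-1 -0.0084 -0.0032 0 0 0 0;-1 -0.0084 -0.0032 0 0 0 0"

```text
clock: 5.3
eef_pos: [0.5152, 0.1045, 0.1623]
tool_rot: [0.983, 0.182, -0.0, 0.0]
ft_force: [0.2, -0.1, -7.7]
grip_width: 0.0472
grasp_force: 62.5
```

Request:
send_rows --steps "-1 -0.0084 -0.0032 0 0 0 0;-1 -0.0084 -0.0032 0 0 0 0;-1 -0.0084 -0.0032 0 0 0 0;-1 -0.0084 -0.0032 0 0 0 0;-1 -0.0084 -0.0032 0 0 0 0"

```text
clock: 5.72
eef_pos: [0.4736, 0.0886, 0.1624]
tool_rot: [0.983, 0.182, 0.0, -0.0]
ft_force: [-0.2, -0.4, -6.7]
grip_width: 0.0472
grasp_force: 62.5
```

Request:
send_rows --steps "-1 -0.0084 -0.0032 0 0 0 0;-1 -0.0084 -0.0032 0 0 0 0;-1 -0.004 -0.0015 0.004 0 0 0;-1 0 0 0.008 0 0 0;-1 0 0 0.01 0 0 0"

```text
clock: 6.13
eef_pos: [0.4533, 0.0809, 0.1848]
tool_rot: [0.983, 0.182, -0.0, -0.0]
ft_force: [0.3, -0.9, -7.3]
grip_width: 0.0472
grasp_force: 62.7
```

Request:
send_rows --steps "-1 0.003 -0.01 0.005 0 0 0;-1 0.009 -0.018 0.005 0 0 0;-1 0.011 -0.021 0.005 0 0 0;-1 0.011 -0.021 0 0 0 0;-1 0.011 -0.021 0 0 0 0"

```text
clock: 6.55
eef_pos: [0.5003, -0.0114, 0.2006]
tool_rot: [0.983, 0.183, 0.001, 0.0]
ft_force: [0.5, 0.3, -7.2]
grip_width: 0.0473
grasp_force: 63.5
```

Request:
send_rows --steps "-1 0.011 -0.021 0 0 0 0;-1 0.011 -0.021 0 0 0 0;-1 0.011 -0.021 0 0 0 0;-1 0.011 -0.021 0 0 0 0;-1 0.011 -0.021 0 0 0 0"

```text
clock: 6.97
eef_pos: [0.5547, -0.1169, 0.1997]
tool_rot: [0.983, 0.182, 0.0, 0.0]
ft_force: [0.9, -0.4, -7.6]
grip_width: 0.047
grasp_force: 63.5
```

Request:
send_rows --steps "-1 0.011 -0.021 0 0 0 0;-1 0.011 -0.021 0 0 0 0;-1 0.011 -0.021 0 0 0 0;-1 0.011 -0.021 0 0 0 0;-1 0.011 -0.02 0 0 0 0"

```text
clock: 7.38
eef_pos: [0.6094, -0.2212, 0.1993]
tool_rot: [0.983, 0.182, 0.0, 0.0]
ft_force: [0.8, -0.2, -7.2]
grip_width: 0.0475
grasp_force: 63.4
```

Request:
send_rows --steps "-1 0 0 0 0 0 0;-1 0 0 0 0 0 0;-1 0 0 0 0 0 0;-1 0 0 0 0 0 0;-1 0 0 0 0 0 0"

```text
clock: 7.8
eef_pos: [0.6085, -0.2184, 0.1995]
tool_rot: [0.983, 0.183, -0.0, -0.0]
ft_force: [-0.4, -0.4, -6.7]
grip_width: 0.0471
grasp_force: 64.7
```

```bash
python3 - <<'E'
from h import *
s=snap('side');t=snap('top')
im=np.hstack([cv2.resize(s['frame'][120:240,240:360,::-1],(400,400),interpolation=cv2.INTER_CUBIC),cv2.resize(t['frame'][150:280,260:390,::-1],(400,400),interpolation=cv2.INTER_CUBIC)]);cv2.imwrite('pics/over.png',im)
o=get_obs();print(o['eef_pos'],o['joint_pos'].round(3))
E
```

```text
[ 0.60861491 -0.21831995  0.19969232] [-0.344  0.553  0.389  1.407 -0.     2.429]
```

View pics/over.png

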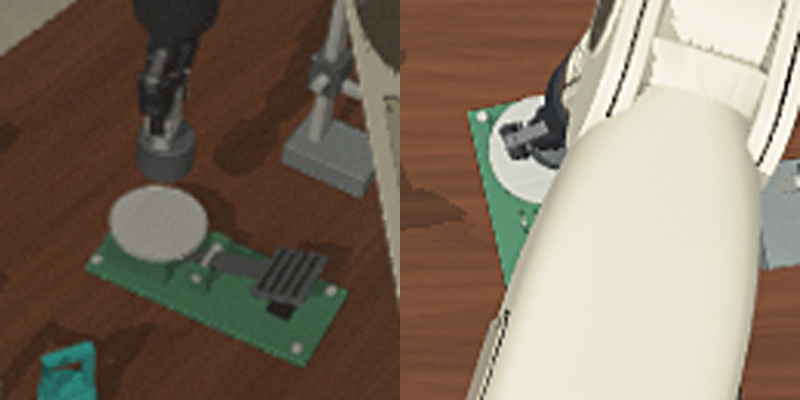

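The weight at (165,150) in the left panel hangs upright above the plate at (158,222). Lowering: fast at first, then feeling for contact.

Request:
send_rows --steps "-1 0 0 -0.01 0 0 0;-1 0 0 -0.014 0 0 0;-1 0 0 -0.014 0 0 0;-1 0 0 -0.014 0 0 0;-1 0 0 -0.01 0 0 0"

```text
clock: 8.32
eef_pos: [0.6077, -0.2183, 0.1352]
tool_rot: [0.983, 0.183, -0.001, -0.001]
ft_force: [-1.6, -0.2, -7.3]
grip_width: 0.0473
grasp_force: 64.6
```

Request:
send_rows --steps "-1 0 0 -0.006 0 0 0;-1 0 0 -0.004 0 0 0;-1 0 0 -0.003 0 0 0;-1 0 0 -0.002 0 0 0;-1 0 0 -0.001 0 0 0"

```text
clock: 8.73
eef_pos: [0.609, -0.2191, 0.1217]
tool_rot: [0.983, 0.182, 0.0, 0.0]
ft_force: [-0.5, 0.5, -6.8]
grip_width: 0.0473
grasp_force: 64.6
```

Request:
send_rows --steps "-1 0 0 -0.001 0 0 0;-1 0 0 -0.001 0 0 0;-1 0 0 -0.001 0 0 0;-1 0 0 0 0 0 0;-1 0 0 0 0 0 0"

```text
clock: 9.15
eef_pos: [0.6087, -0.219, 0.1184]
tool_rot: [0.983, 0.182, 0.0, 0.0]
ft_force: [-0.0, -0.0, -7.7]
grip_width: 0.0471
grasp_force: 64.6
```

Request:
send_rows --steps "-1 0 0 -0.001 0 0 0;-1 0 0 -0.001 0 0 0;-1 0 0 0 0 0 0;-1 0 0 0 0 0 0;-1 0 0 0 0 0 0"

```text
clock: 9.57
eef_pos: [0.6089, -0.2191, 0.1168]
tool_rot: [0.983, 0.182, 0.0, 0.0]
ft_force: [-1.1, 0.0, -4.2]
grip_width: 0.0471
grasp_force: 64.7
```

Contact is starting at the expected height.

Request:
send_rows --steps "-1 0 0 -0.001 0 0 0;-1 0 0 -0.001 0 0 0;-1 0 0 0 0 0 0;-1 0 0 0 0 0 0;-1 0 0 0 0 0 0"

```text
clock: 9.98
eef_pos: [0.6091, -0.2191, 0.1167]
tool_rot: [0.983, 0.182, 0.001, 0.0]
ft_force: [-3.0, 0.5, 6.2]
grip_width: 0.0474
grasp_force: 65.8
```

Request:
send_rows --steps "-1 0 0 0.001 0 0 0;-1 0 0 0 0 0 0;0.3 0 0 0 0 0 0;0.3 0 0 0 0 0 0;0.5 0 0 0 0 0 0"

```text
clock: 10.4
eef_pos: [0.6092, -0.2192, 0.1154]
tool_rot: [0.983, 0.182, 0.0, 0.0]
ft_force: [0.4, -0.0, 0.3]
grip_width: 0.0637
grasp_force: 0.0
```

Request:
send_rows --steps "1 0 0 0 0 0 0;1 0 0 0 0 0 0;1 0 0 0 0 0 0;1 0 0 0 0 0 0;1 0 0 0 0 0 0"

```text
clock: 10.82
eef_pos: [0.6087, -0.219, 0.1152]
tool_rot: [0.983, 0.182, -0.0, 0.0]
ft_force: [-0.1, 0.2, -0.0]
grip_width: 0.0853
grasp_force: 0.0
```

Request:
send_rows --steps "1 0 0 0.005 0 0 0;1 0 0 0.01 0 0 0;1 0 0 0.015 0 0 0;1 0 0 0.02 0 0 0;1 0 0 0.02 0 0 0"

```text
clock: 11.23
eef_pos: [0.6085, -0.219, 0.1867]
tool_rot: [0.983, 0.182, -0.0, -0.0]
ft_force: [0.0, -0.7, 0.3]
grip_width: 0.0855
grasp_force: 0.0
```

Request:
send_rows --steps "1 0 0 0.025 0 0 0;1 0 0 0.025 0 0 0;1 0 0 0.01 0 0 0;1 0 0 0 0 0 0;1 0 0 0 0 0 0"

```text
clock: 11.65
eef_pos: [0.6089, -0.2191, 0.2457]
tool_rot: [0.983, 0.182, 0.001, 0.0]
ft_force: [-0.0, 0.3, -0.6]
grip_width: 0.0851
grasp_force: 0.0
```

Request:
send_rows --steps "-1 -0.022 -0.004 0 0 0 0;-1 -0.025 -0.005 0 0 0 0;-1 -0.025 -0.005 0 0 0 0;-1 -0.025 -0.005 0 0 0 0;-1 -0.025 -0.005 0 0 0 0"

```text
clock: 12.07
eef_pos: [0.4843, -0.2424, 0.2427]
tool_rot: [0.983, 0.183, -0.002, -0.001]
ft_force: [0.4, 0.3, 0.5]
grip_width: 0.0258
grasp_force: 0.0
```

Request:
send_rows --steps "-1 -0.025 -0.004 -0.015 0 0 0;-1 0 0 -0.03 0 0 0;-1 0 0 -0.035 0 0 0;-1 0 0 -0.035 0 0 0;-1 0 0 -0.025 0 0 0"

```text
clock: 12.48
eef_pos: [0.4584, -0.2455, 0.1006]
tool_rot: [0.983, 0.182, -0.003, -0.002]
ft_force: [-0.2, 0.4, 0.0]
grip_width: 0.0001
grasp_force: 0.0
```

Request:
send_rows --steps "-1 0 0 -0.01 0 0 0;-1 0 0 0 0 0 0;-1 0 0 0 0 0 0;-1 0 0 0 0 0 0;-1 0 0 0 0 0 0"

```text
clock: 12.9
eef_pos: [0.4631, -0.2477, 0.0971]
tool_rot: [0.983, 0.182, 0.001, 0.001]
ft_force: [-0.3, -0.2, -0.3]
grip_width: 0.0002
grasp_force: 0.0
```

```bash
python3 - <<'E'
from h import *
s=snap('side');t=snap('top')
im=np.hstack([cv2.resize(s['frame'][140:240,250:350,::-1],(400,400),interpolation=cv2.INTER_CUBIC),cv2.resize(t['frame'][170:280,260:370,::-1],(400,400),interpolation=cv2.INTER_CUBIC)]);cv2.imwrite('pics/press0.png',im)
P=cloud(s);X,Y,Z=P[...,0],P[...,1],P[...,2]
m=(np.hypot(X-.609,Y+.219)<.045)&(Z>.09);q=P[m];print(len(q),np.nanmedian(q,0),np.nanmax(q,0))
E
```

```text
233 [ 0.5996365  -0.21212599  0.10072072] [ 0.63031163 -0.19107471  0.1588328 ]
```

View pics/press0.png

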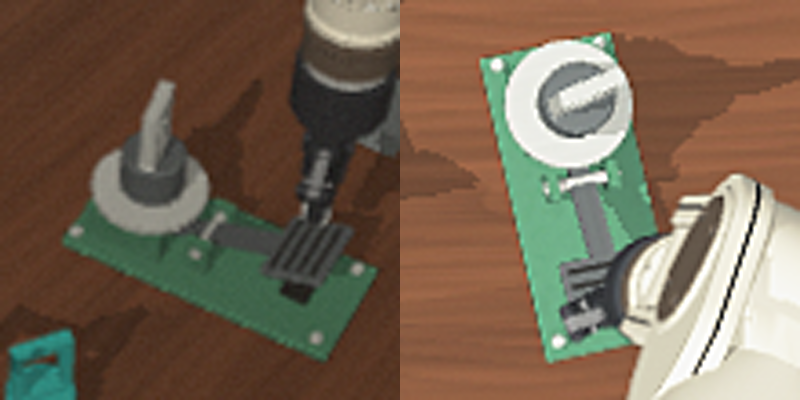

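The weight stands upright in the centre of the plate at (575,100) in the right panel. The closed fingers are above the tread at (315,225) in the left panel. Pressing.

Request:
send_rows --steps "-1 0 0 -0.01 0 0 0;-1 0 0 -0.01 0 0 0;-1 0 0 -0.006 0 0 0;-1 0 0 -0.004 0 0 0;-1 0 0 -0.003 0 0 0"

```text
clock: 13.42
eef_pos: [0.4605, -0.2468, 0.0619]
tool_rot: [0.983, 0.182, -0.001, -0.0]
ft_force: [-4.9, 0.3, 10.1]
grip_width: 0.0004
grasp_force: 4.1
```

Request:
send_rows --steps "-1 -0.001 0 -0.003 0 0 0;-1 -0.001 0 -0.003 0 0 0;-1 -0.001 0 -0.003 0 0 0;-1 -0.001 0 -0.003 0 0 0;-1 0 0 -0.003 0 0 0"

```text
clock: 13.83
eef_pos: [0.4574, -0.2474, 0.0482]
tool_rot: [0.983, 0.182, -0.0, 0.001]
ft_force: [-4.3, -0.0, 11.0]
grip_width: -0.0
grasp_force: 5.3
```

Request:
send_rows --steps "-1 0 0 -0.003 0 0 0;-1 0 0 -0.003 0 0 0;-1 0 0 -0.002 0 0 0;-1 0 0 0 0 0 0;-1 0 0 0 0 0 0"

```text
clock: 14.25
eef_pos: [0.4564, -0.2476, 0.0399]
tool_rot: [0.983, 0.182, -0.001, 0.001]
ft_force: [-4.4, -0.4, 11.9]
grip_width: -0.0
grasp_force: 5.4
```

Request:
send_rows --steps "-1 0 0 -0.002 0 0 0;-1 0 0 -0.001 0 0 0;-1 0 0 -0.001 0 0 0;-1 0 0 -0.001 0 0 0;-1 0 0 0 0 0 0"

```text
clock: 14.67
eef_pos: [0.4562, -0.2476, 0.0359]
tool_rot: [0.983, 0.182, -0.001, 0.001]
ft_force: [-7.7, -0.1, 17.1]
grip_width: 0.0003
grasp_force: 8.6
```

Request:
send_rows --steps "-1 0 0 -0.001 0 0 0;-1 0 0 -0.001 0 0 0;-1 0 0 0 0 0 0;-1 0 0 0 0 0 0;-1 0 0 0 0 0 0"

```text
clock: 15.08
eef_pos: [0.4562, -0.2477, 0.0355]
tool_rot: [0.983, 0.182, -0.001, 0.001]
ft_force: [-11.8, 2.5, 28.3]
grip_width: 0.0
grasp_force: 14.3
```

The force rises with no further travel, so the treadle is at its stop. I'll check the plate height.

```bash
cat > chk.py <<'E'
from h import *
for n in('side','top'):
    P=cloud(snap(n));X,Y,Z=P[...,0],P[...,1],P[...,2];r=np.hypot(X-.608,Y+.219)
    q=Z[(r>.034)&(r<.046)&(Z>.04)&(Z<.09)];b=Z[(r<.035)&(Z>.13)]
    print(n,'plate z',np.median(q),'bail top',np.percentile(b,95) if b.size else None)
E
python3 chk.py
```

```text
side plate z 0.07088114395045388 bail top 0.17191066161959162
top plate z 0.0740431987946559 bail top 0.17445080798239335
```

Request:
send_rows --steps "-1 0 0 0.002 0 0 0;-1 0 0 0.002 0 0 0;-1 0 0 0.003 0 0 0;-1 0.001 0 0.003 0 0 0;-1 0.001 0 0.003 0 0 0"

```text
clock: 15.6
eef_pos: [0.4575, -0.2474, 0.0458]
tool_rot: [0.983, 0.182, -0.002, 0.0]
ft_force: [-5.4, -0.5, 9.1]
grip_width: 0.0002
grasp_force: 4.5
```

Request:
send_rows --steps "-1 0.001 0 0.003 0 0 0;-1 0.001 0 0.003 0 0 0;-1 0 0 0.003 0 0 0;-1 0 0 0.003 0 0 0;-1 0 0 0.003 0 0 0"

```text
clock: 16.02
eef_pos: [0.4622, -0.2468, 0.061]
tool_rot: [0.983, 0.182, 0.001, -0.0]
ft_force: [0.9, 1.2, 5.4]
grip_width: 0.0003
grasp_force: 3.1
```

Request:
send_rows --steps "-1 0 0 0.003 0 0 0;-1 0 0 0.003 0 0 0;-1 0 0 0.003 0 0 0;-1 0 0 0.004 0 0 0;-1 0 0 0.006 0 0 0"

```text
clock: 16.43
eef_pos: [0.4607, -0.2466, 0.0786]
tool_rot: [0.983, 0.182, -0.001, -0.001]
ft_force: [0.7, 0.2, 0.1]
grip_width: -0.0001
grasp_force: 0.0
```

Request:
send_rows --steps "-1 -0.01 0 0.03 0 0 0;-1 -0.02 0 0.03 0 0 0;-1 -0.02 0 0.03 0 0 0;-1 0 0 0.02 0 0 0;-1 0 0 0 0 0 0"

```text
clock: 16.85
eef_pos: [0.4131, -0.2486, 0.1943]
tool_rot: [0.983, 0.182, 0.003, 0.003]
ft_force: [0.9, -0.4, -0.1]
grip_width: -0.0001
grasp_force: 0.0
```

```bash
python3 chk.py; python3 - <<'E'
from h import *
s=load('side');t=load('top')
im=np.hstack([cv2.resize(s['frame'][100:340,130:370,::-1],(400,400)),cv2.resize(t['frame'][90:300,90:300+20,::-1],(400,400))]);cv2.imwrite('pics/end.png',im)
E
```

```text
side plate z 0.056172134813672336 bail top 0.15734658821244674
top plate z 0.05883214359625492 bail top 0.15954890995615104
```

View pics/end.png

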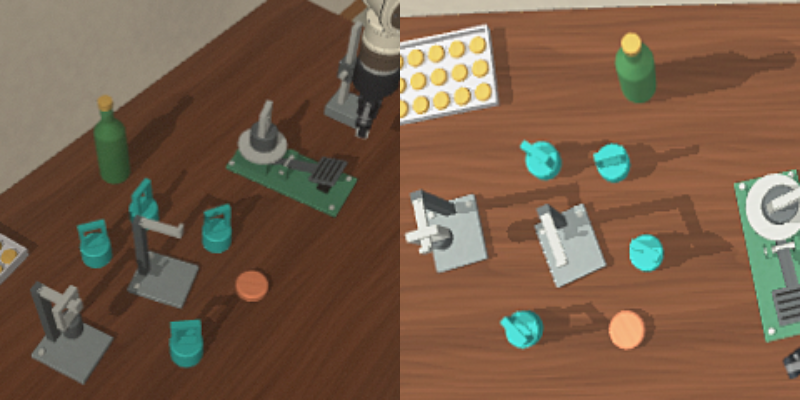

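The plate rose 15 mm and came back down. The weight stands upright on it (left panel, 263,135), the slim weight still hangs, and everything else is where it was. Handing in.

```bash
python3 -c "
from workcell import *
print(job_done())"
```

```text
the job is handed in; nothing more can be done
None
```

The wide weight is off its hook and standing upright, centred on the lifter plate; the treadle was pressed to its stop (plate up 15 mm) and came back up, nothing else was disturbed, and the job was handed in at about 17 s.

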